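Stack the ferrite discs and hold the test box open

ROBOT

A 6-joint arm with a two-finger parallel gripper is mounted at the origin on the work surface. World frame = base frame: x ahead of the robot, y to its left, z up, the work surface at z = 0. Lengths are in mm, angles in rad, forces in N, time in s.
With the tool pointing down it reaches from about 325 to 775 mm from the base axis. Payload 9.3 kg.
Tool frame: the origin (TCP) lies midway between the tips of the shut fingers; the grasp point (between the pads) lies 19 mm behind it (robot.tcp_to_grasp is the distance from the TCP to the grasp point, in mm); z points along the fingers, y is the line along which they close (so a half turn about z gives the same grasp; the last joint's range is limited). The gripper opens to 85 mm and grips with 20 to 120 N. Pads are 22 mm wide; open, the fingers measure 114 mm over their backs; the gripper's body (76 mm by 85 mm) begins 54 mm behind the grasp point. The pads swing forward as they close: fully open they stand 13 mm farther back than shut.
Start: joints at [-1.272, 0.259, 0.021, 1.334, 0, 1.418], TCP at [240.115, -494.814, 206.479] pointing down, gripper open.
Joint ranges: [-3.04, 3.04], [-0.91, 1.82], [-1.04, 1.36], [-1.92, 1.95], [-1.52, 1.45], [-3.14, 3.14]. Speed limits (rad/s): [2.22, 2.22, 2.79, 3.14, 3.14, 3.14].

INTERFACE

Orientations are given as [roll, pitch, yaw] about the fixed x, y, z axes, in that order (R = Rz(yaw) Ry(pitch) Rx(roll)).
In Python, from plant import robot, imaging, order, spotter gives the robot as it stands.
- The arm moves only by the tool carry_out, never from a script. Its argument "plan" is one flat list of numbers, 7 for each row, row after row: the shift along the tool's x, y, z in mm, then the turn, a rotation vector about the tool's x, y, z in rad, then the opening, from 0 (shut) to 1 (fully open). In form: [dx, dy, dz, ax, ay, az, gripper, dx, dy, dz, ax, ay, az, gripper, ...]. A call has 1 to 10 rows; each row is the pose to reach, as a shift and turn from the pose commanded when the call began, along the tool's axes at that moment; what a row does not reach only later rows make up. A row lasts 1/10 s, in which the tool goes at most 50 mm and 8.59 degrees, less where a joint would pass 70% of its speed; a pose out of reach is approached as far as the arm can. A call with a gripper value outside its range is refused whole. The fingers move at their own pace and stop on an object; the grip force is fixed at half the most. Time passes only in rows, so rows that repeat a pose let the fingers close. It gives the time, the measured TCP pose, the force, the opening and the grip force at its end, in the units of the state.
- robot.read_state(): the state, without advancing time (a new reading comes with each control period).
- imaging.get_image(name): name is "scene" or "side" or "wrist"; returns (picture, depth): 420x560x3 uint8, red, green, blue; 420x560 float32, mm along the optical axis (not along the pixel's ray), 0 where there is no reading.
- imaging.camera_info(name): a dict with "vertical_fov" (degrees; the focal length in pixels is half the picture's height over the tangent of half this angle, whatever the lens; pixels are square), "cx", "cy" (the principal point, pixels), "k1" (the pictures are not rectified: a ray, as slopes to the right and down, at radius r is drawn at 1 + k1 r^2 times it, then the intrinsics apply), "rvec" (rotation vector, rad) and "tvec" (3), from world to camera coordinates, as OpenCV has them. Camera axes: x right, y down, z forward; pixel columns grow to the right and rows downward; lengths in mm; the calibration is good to about 2 mm. A picture is of the moment at which its call begins: read the wrist's pose just before it. camera_info takes no time and is no camera call; for the wrist camera it gives the pose at the moment of the call.
- order.sign_off(): hands the job in; it is judged then, once.
Trained networks look in the newest picture that a camera, given by its name, has taken for a name from the list of things; names that differ only in an ending like _2 or _b are one class to them, and where a whole thing is asked for, a point or a joint stands for the part that bears it (a point fixed in the world has none). Each returns a list of dicts, best first, with "conf" (0 to 1); they miss things now and then, are a little off and sometimes report something else, mostly with a low value. They report only what shows in the picture. A call takes as long as a camera call. They do not tell look-alikes from the thing itself.
- spotter.regions_of(camera, name): "region" (420x560 bool, what is visible of it) and "extent" ([left, top, right, bottom] in pixels, round what is visible of it).
- spotter.place_of(camera, name): "centre" ([row, column] in pixels: a listed point, or the origin of a listed thing).
The state is a dict: "clock": time; "joint_pos": joint angles; "qvel": joint speeds; "joint_torque": joint torques, N m; "tcp_pos": TCP position; "ee_rot": TCP orientation; "ft_force": force on the tool from outside, world axes, zero at the start; "torque": the same for the moment, N m; "grip_width": finger opening in mm; "grasp_force": force on a finger pad.
Only numpy, scipy, OpenCV 4.12 (cv2) and the standard library are available. Lean on these libraries where they do the work, as an engineer would, in place of code of your own. Each camera call takes 0.05 s, during which the arm holds its last target. There are 200 camera calls.

TASK

Stack the two loose black ferrite discs centred on the round aluminium sample plate, the wide one first and the narrow one on top of it; they are brittle, so set them down, do not drop them. Then lift the lid of the aluminium test box and hold it open at 60 degrees so that a colleague can load the stack: the lid falls shut if let go, so finish while still holding it there, and leave the other things on the bench where they are.

Things in the scene. Friction and masses are not known exactly. Their poses are not given: they have to be found in the camera images.
- plate: Loose round aluminium sample plate, 100 mm diameter, 8 mm thick, flat on top, 0.35 kg, lying flat on the bench. Origin: centre of its underside; z up.
- wide_disc: The wide disc: loose, plain black ferrite disc, 56 mm diameter, 12 mm thick, about 0.14 kg, lying flat on the bench. Origin: centre of its underside; z is its axis, up.
- narrow_disc: The narrow disc: loose, plain black ferrite disc, 38 mm diameter, 12 mm thick, about 0.065 kg, lying flat on the bench. Origin: centre of its underside; z is its axis, up.
- test_box: Aluminium test box with brass sockets on one side, fixed to the bench: 180 mm deep (its x), 200 mm wide (its y), 80 mm high, hollow, with a hinged flat lid on top. Origin: centre of its underside; its -x faces the front (handle side), the hinge runs along its y on the far (+x) top edge; z up. It is turned by some yaw.
- lid (a joint): Lid angle in rad: 0 closed, grows as the handle rises, stop at 1.4 (80 degrees); 60 degrees is 1.047. The lid is a 4 mm aluminium plate, 180 mm from hinge to front edge, about 0.42 kg, lying on the box's top edge; free hinge, no spring; it falls shut from any angle. It starts closed.
- lid_handle (a point): Centre of the lid's handle: a round steel bar 10 mm in diameter and 110 mm long, parallel to the hinge, carried at its two ends by two 8 mm rods. Lid closed, its centre is 30 mm above the lid's top and 20 mm in front of its front edge (114.5 mm above the bench). Free all round between the rods; it can turn in a pinch grip.
- lid_hinge (a point): Point on the hinge axis in the middle of the box's far top edge, 80.5 mm above the bench. For angle a the handle bar's centre lies, seen from the hinge in the box's x, z directions, at x = -0.200 cos a + 0.034 sin a, z = 0.200 sin a + 0.034 cos a (m).
- spool: Bystander: grey solder spool standing on end, 50 mm diameter, 36 mm high. Origin: centre of its underside.
- meter: Bystander: black handheld multimeter with orange ends, 166 x 78 mm, 41 mm high. Origin: centre of its underside; x is its long axis.
- parts_bin: Bystander: open red plastic parts bin, 160 (x) x 100 (y) x 70 mm. Origin: centre of its underside.
Not all that is in view belongs to the job. What is shaped like the wide_disc but red or turquoise is not meant.

How it is judged:
By the outcome, as a careful person would: the job done as asked, in the order asked, and still so for the second after the job is handed in, while the arm keeps its last pose, push and grip.
It also fails if it takes over 67 s, if anything falls off the work surface, if the arm or the gripper's body presses on something with over 40 N, if the wrist force passes 120 N, or if a joint passes its speed limit or range.

## Working session

There is one attempt and no reset: what is moved stays moved. The work goes in short steps, Python scripts to look and compute and a tool call to move; the robot and the scene stay as the last step left them, time stands still between calls to the robot, and variables do not carry over. Pictures are saved under pics/ and viewed, at most 10 in all, crops included, and the job is handed in when it is done.

Besides the shell and the picture viewer there is one more tool, called after "Request:" by a JSON object that holds its "method" and its "body". carry_out: Moves the arm, as the interface text tells. Its arguments: {"type":"object","properties":{"plan":{"type":"array","items":{"type":"number"}}},"required":["plan"]}

```bash
ls; mkdir -p pics; cat > h.py <<'E'
import numpy as np, cv2
from plant import robot, imaging, order, spotter
from scipy.spatial.transform import Rotation as R
def cam(n):
    c=imaging.camera_info(n); f=210/np.tan(np.radians(c["vertical_fov"])/2)
    return c,f,R.from_rotvec(np.ravel(c["rvec"])).as_matrix(),np.ravel(c["tvec"])
def world(n,rows,cols,depth,ci=None):
    c,f,M,t=ci or cam(n)
    u=(np.asarray(cols,float)-c["cx"])/f; v=(np.asarray(rows,float)-c["cy"])/f
    x,y=u.copy(),v.copy()
    for _ in range(20):
        k=1+c["k1"]*(x*x+y*y); x,y=u/k,v/k
    d=np.asarray(depth,float)
    return (np.stack([x*d,y*d,d],-1)-t)@M
def ray_z(n,row,col,z,ci=None):
    c,f,M,t=ci or cam(n)
    o=-M.T@t; p=world(n,np.array([row]),np.array([col]),np.array([1.]),(c,f,M,t))[0]
    d=p-o; return o+d*(z-o[2])/d[2]
def proj(n,P,ci=None):
    c,f,M,t=ci or cam(n); q=M@np.asarray(P,float)+t; x,y=q[:2]/q[2]; k=1+c["k1"]*(x*x+y*y)
    return f*y*k+c["cy"],f*x*k+c["cx"]
def save(img,fn): cv2.imwrite("pics/"+fn,img[:,:,::-1])
E
python3 - <<'E'
from h import *
for n in ["scene","side"]:
    im,d=imaging.get_image(n); save(im,n+"0.png"); np.savez(n+"0.npz",im=im,d=d); ci=cam(n)
    for k in ["plate","wide_disc","narrow_disc","test_box","lid_handle","lid_hinge","spool","meter","parts_bin"]:
        for r in spotter.regions_of(n,k)[:4] if k not in("lid_hinge","lid_handle") else []:
            m=r["region"]&(d>0); rr,cc=np.nonzero(m)
            p=world(n,rr,cc,d[m],ci) if len(rr) else np.zeros((1,3))
            zt=np.percentile(p[:,2],90);q=p[abs(p[:,2]-zt)<4]
            print(n,k,round(r["conf"],2),r["extent"],"top z",zt.round(1),"mid",((q.min(0)+q.max(0))/2).round(1),"mean",q.mean(0).round(1),"size",np.ptp(q,axis=0).round(), im[m].mean(0).round())
        if k.startswith("lid"): print(n,k,[(round(r["conf"],2),r["centre"]) for r in spotter.place_of(n,k)[:2]])
s=robot.read_state(); print(s)
E
```

```text
pics
scene plate 0.27 [228.4, 192.8, 246.4, 213.2] top z 35.4 mid [ 468.5 -107.7   34.5] mean [ 470.1 -107.6   33.8] size [48. 44.  6.] [95. 95. 95.]
scene wide_disc 0.81 [180.7, 257.0, 201.3, 279.4] top z 11.9 mid [ 630.8 -268.6   11.9] mean [ 632.4 -269.4   10.4] size [55. 53.  8.] [25. 28. 38.]
scene wide_disc 0.81 [221.5, 274.0, 242.8, 292.7] top z 11.7 mid [ 706.2 -177.    11.3] mean [ 707.1 -177.8   10. ] size [54. 53.  7.] [ 56. 133. 131.]
scene wide_disc 0.55 [192.1, 297.7, 212.2, 320.0] top z 11.8 mid [ 746.4 -269.5   11.8] mean [ 746.1 -269.6   10.2] size [54. 53.  8.] [155.  44.  45.]
scene narrow_disc 0.73 [410.5, 149.1, 481.2, 214.3] top z 62.9 mid [593.4 473.   62.9] mean [598.6 471.8  63. ] size [177. 136.   8.] [86. 31. 29.]
scene narrow_disc 0.72 [245.3, 244.7, 260.9, 256.8] top z 11.7 mid [ 623.1 -103.2   11.5] mean [ 623.7 -103.4   10.3] size [35. 34.  7.] [24. 28. 37.]
scene narrow_disc 0.72 [155.5, 213.2, 189.7, 247.0] top z 8.4 mid [ 486.  -292.6    8.4] mean [ 486.6 -293.6    6.8] size [98. 98.  8.] [146. 148. 149.]
scene test_box 0.72 [311.3, 151.7, 408.9, 251
[... 1741 characters left out ...]
: 1.0, 'joint_pos': array([-1.27161585e+00,  2.58575381e-01,  2.15074318e-02,  1.33368922e+00,
       -1.20828292e-05,  1.41818274e+00]), 'qvel': array([-4.50766255e-04, -2.25898985e-04,  1.07452745e-03,  1.28697723e-03,
        5.06835745e-04, -6.02374351e-05]), 'joint_torque': array([-1.66981667e-03, -5.55394328e+01,  3.44734383e+01,  1.38305124e-03,
       -1.71731513e-04,  4.30037232e-06]), 'tcp_pos': array([ 240.10543597, -494.82529743,  206.49503582]), 'ee_rot': array([3.14155579e+00, 1.78944817e-05, 4.51794070e-01]), 'ft_force': array([-0.48439292,  1.09534842, -0.02991853]), 'torque': array([ 0.03944683, -0.01152369, -0.03035287]), 'grasp_force': 0.0, 'grip_width': 85.70576746331267}
```

View pics/scene0.png

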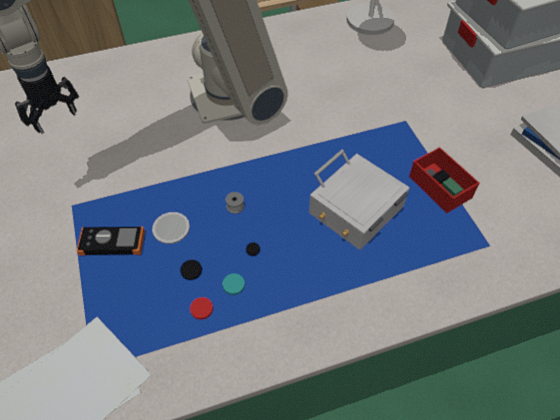

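View pics/side0.png

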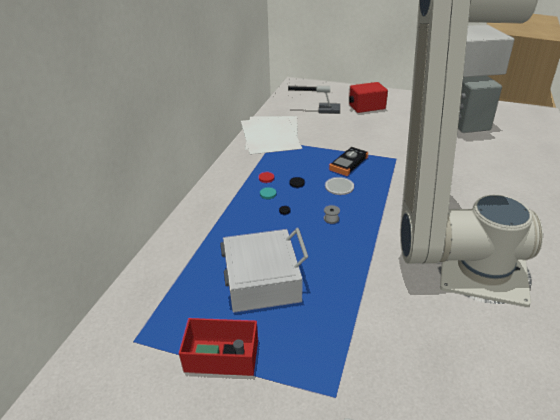

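```bash
cat >> h.py <<'E'
def goto(p,yaw):
    """rows entry from measured pose to down-pointing pose p,yaw"""
    s=robot.read_state(); r0=R.from_euler("xyz",s["ee_rot"]); r1=R.from_euler("xyz",[np.pi,0,yaw])
    return r0.inv().apply(np.array(p)-s["tcp_pos"]).round(1),(r0.inv()*r1).as_rotvec().round(3)
E
python3 - <<'E'
from h import *
for n in ["scene","side"]:
    z=np.load(n+"0.npz"); d=z["d"]; ci=cam(n); rr,cc=np.nonzero(d>0); p=world(n,rr,cc,d[d>0],ci)
    m=(abs(p[:,0]-590)<150)&(abs(p[:,1]-212)<150)
    q=p[m]; top=q[(q[:,2]>80)&(q[:,2]<90)]; r=cv2.minAreaRect(top[:,:2].astype(np.float32)); print(n,r,cv2.boxPoints(r).round())
    h=q[(q[:,2]>100)]; print(len(h),h.mean(0),np.percentile(h,[0,100],axis=0).round())
    hb=q[q[:,2]>113]; print(len(hb), hb.round()[:: max(1,len(hb)//10)].tolist())
c=cam("wrist"); print("wristcam pos",(-c[2].T@c[3]).round(1),"axis",c[2][2].round(3),"right",c[2][0].round(3))
print(goto([628,-266,160],0.45),goto([628,-266,160],0.0))
im=np.load("scene0.npz")["im"]; save(cv2.resize(im[180:330,130:290],None,fx=3.7,fy=3.7,interpolation=cv2.INTER_CUBIC),"crop.png")
E
```

```text
scene ((589.9724731445312, 212.806396484375), (193.88394165039062, 201.8834228515625), 28.445960998535156) [[457. 255.]
 [553.  78.]
 [723. 170.]
 [627. 348.]]
167 [493.67176247 157.56617325 112.63311308] [[460. 106. 101.]
 [532. 214. 121.]]
103 [[460.0, 208.0, 114.0], [469.0, 196.0, 115.0], [473.0, 191.0, 113.0], [479.0, 171.0, 114.0], [488.0, 167.0, 117.0], [494.0, 159.0, 114.0], [498.0, 146.0, 115.0], [504.0, 144.0, 115.0], [507.0, 134.0, 114.0], [513.0, 129.0, 114.0], [519.0, 112.0, 115.0]]
side ((586.9826049804688, 217.70960998535156), (190.3043212890625, 205.061279296875), 28.3958740234375) [[455. 263.]
 [552.  82.]
 [719. 173.]
 [622. 353.]]
150 [484.97131154 170.35785914 114.71062   ] [[456. 113. 100.]
 [524. 222. 122.]]
116 [[513.0, 113.0, 118.0], [506.0, 124.0, 118.0], [504.0, 132.0, 114.0], [500.0, 145.0, 115.0], [488.0, 151.0, 116.0], [481.0, 164.0, 118.0], [478.0, 174.0, 116.0], [474.0, 191.0, 121.0], [472.0, 197.0, 117.0], [462.0, 205.0, 120.0], [459.0, 214.0, 118.0]]
wristcam pos [ 308.3 -462.   374.1] axis [-0.269 -0.131 -0.954] right [ 0.437 -0.9    0.   ]
(array([448.9, -36.5,  46.5]), array([0.   , 0.   , 0.002])) (array([448.9, -36.5,  46.5]), array([0.   , 0.   , 0.452]))
```

View pics/crop.png

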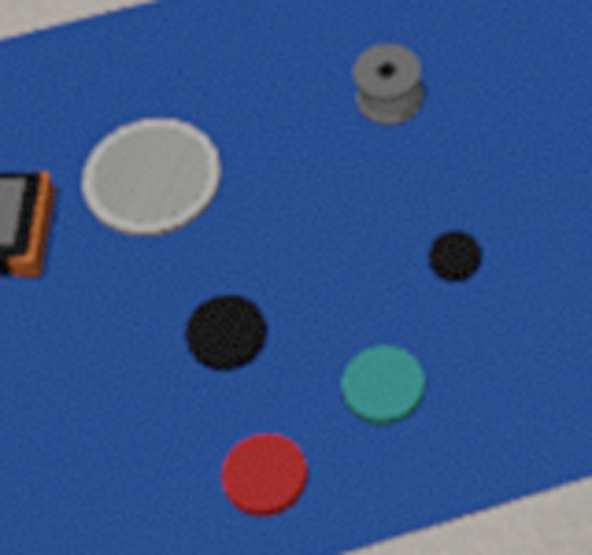

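Candidates for wide_disc (row, col in scene): black (268,191), turquoise (283,232), red (308,201). The black one fits, since the task excludes red and turquoise. The narrow one is black at (249,252), clearly smaller. The plate is at (228,171), and the crop confirms all of these. I'll move above the wide disc.

Request:
{"method": "carry_out", "body": {"plan": [449,-36,80,0,0,0,1,449,-36,80,0,0,0,1,449,-36,80,0,0,0,1,449,-36,80,0,0,0,1,449,-36,80,0,0,0,1,449,-36,80,0,0,0,1,449,-36,80,0,0,0,1,449,-36,80,0,0,0,1,449,-36,80,0,0,0,1,449,-36,80,0,0,0,1]}}

```text
clock: 2.0
tcp_pos: [631.7, -262.7, 124.3]
ee_rot: [-3.14, 0.0, 0.456]
ft_force: [-0.6, 0.2, 0.7]
grip_width: 85.2
grasp_force: 0.0
```

Request:
{"method": "carry_out", "body": {"plan": [0,0,0,0,0,0,1,0,0,0,0,0,0,1]}}

```text
clock: 2.2
tcp_pos: [627.7, -266.8, 126.5]
ee_rot: [-3.141, 0.001, 0.452]
ft_force: [-0.0, 0.5, 1.1]
grip_width: 85.2
grasp_force: 0.0
```

```bash
cat >> h.py <<'E'
def look(name,ztop,show=None,lo=None):
    """wrist look: centre of the top face from the detected region, in world and tool-frame offset"""
    ci=cam("wrist"); s=robot.read_state(); im,d=imaging.get_image("wrist")
    if show: save(im,show)
    print("tcp",s["tcp_pos"].round(1),s["ee_rot"].round(3),"clock",round(s["clock"],2),"F",s["ft_force"].round(1),"w",s["grip_width"].round(1))
    for r in spotter.regions_of("wrist",name)[:4]:
        m=r["region"].astype(np.uint8); cs,_=cv2.findContours(m,cv2.RETR_EXTERNAL,cv2.CHAIN_APPROX_NONE)
        if not cs: continue
        mm=r["region"]&(d>0); rr,cc=np.nonzero(mm)
        if len(rr)<20: continue
        p=world("wrist",rr,cc,d[mm],ci); q=p[abs(p[:,2]-ztop)<3]
        if len(q)<20: continue
        (x,y),rad=cv2.minEnclosingCircle(q[:,:2].astype(np.float32))
        M=R.from_euler("xyz",s["ee_rot"])
        off=M.inv().apply(np.array([x,y,ztop])-s["tcp_pos"])
        print(name,round(r["conf"],2),np.round(r["extent"]),"circ",round(x,1),round(y,1),"r",round(rad,1),"mean",q.mean(0).round(1),"tool off",off.round(1),"col",im[mm].mean(0).round())
E
python3 -c "
from h import *
look('wide_disc',12,'w1.png'); look('narrow_disc',12); look('plate',8)"
```

```text
Traceback (most recent call last):
  File "h.py", line 31, in look
    print("tcp",s["tcp_pos"].round(1),s["ee_rot"].round(3),"clock",round(s["clock"],2),"F",s["ft_force"].round(1),"w",s["grip_width"].round(1))
                                                                                                                      ^^^^^^^^^^^^^^^^^^^^^
AttributeError: 'float' object has no attribute 'round'
```

View pics/w1.png

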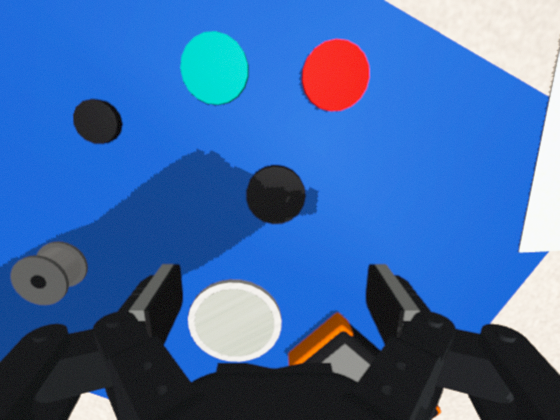

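The wrist view shows the black wide disc at (194,275), the narrow disc at (121,98) and the plate at (320,235).

```bash
sed -i 's/s\["grip_width"\].round(1)/round(float(s["grip_width"]),1)/' h.py
python3 -c "
from h import *
look('wide_disc',12); look('narrow_disc',12); look('plate',8)"
```

```text
tcp [ 627.5 -267.3  126.9] [3.141 0.    0.451] clock 2.25 F [-0.1  0.3  0.2] w 85.4
wide_disc 0.9 [303.  39. 368. 107.] circ 741.1 -268.6 r 27.9 mean [ 741.5 -268.1   12. ] tool off [101.8  50.6 114.9] col [245.  45.  40.]
wide_disc 0.76 [244. 164. 307. 227.] circ 626.2 -269.1 r 27.9 mean [ 626.9 -268.7   12.3] tool off [ -2.    1.  114.9] col [34. 36. 42.]
wide_disc 0.59 [181.  31. 247. 106.] circ 702.2 -176.0 r 27.8 mean [ 702.7 -175.9   12. ] tool off [107.  -49.7 114.9] col [  2. 218. 210.]
tcp [ 627.4 -267.6  127.2] [ 3.141 -0.     0.45 ] clock 2.35 F [-0.7  0.5 -0. ] w 85.5
narrow_disc 0.97 [ 73.  97. 120. 146.] circ 619.0 -100.4 r 18.9 mean [ 619.4 -100.6   12. ] tool off [  65.1 -154.2  115.1] col [37. 38. 42.]
tcp [ 627.6 -267.5  127.2] [ 3.141 -0.     0.45 ] clock 2.45 F [ 0.3  0.5 -0.7] w 85.6
plate 0.86 [188. 280. 283. 362.] circ 478.4 -292.1 r 50.6 mean [ 481.4 -291.1    8.5] tool off [-145.1  -42.8  119.1] col [219. 220. 211.]
```

Request:
{"method": "carry_out", "body": {"plan": [-1,1,45,0,0,0,1,-1.5,1,85,0,0,0,1,-1.5,1,108,0,0,0,1,-1.5,1,120,0,0,0,1,-1.5,1,126.5,0,0,0,1,-1.5,1,126.5,0,0,0,1]}}

```text
clock: 3.15
tcp_pos: [627.5, -268.2, 0.2]
ee_rot: [3.141, -0.0, 0.452]
ft_force: [0.0, -0.3, 0.5]
grip_width: 85.2
grasp_force: 0.0
```

Request:
{"method": "carry_out", "body": {"plan": [0,0,0,0,0,0,0.6,0,0,0,0,0,0,0.5,0,0,0,0,0,0,0.4,0,0,0,0,0,0,0.3,0,0,0,0,0,0,0.3,0,0,0,0,0,0,0.3,0,0,0,0,0,0,0.3]}}

```text
clock: 3.85
tcp_pos: [627.4, -267.9, -0.0]
ee_rot: [-3.142, -0.0, 0.452]
ft_force: [0.3, -0.5, 0.2]
grip_width: 25.5
grasp_force: 0.0
```

```bash
python3 -c "
from h import *
look('wide_disc',12,'w2.png'); look('wide_disc',12)"
```

```text
tcp [ 627.4 -267.9   -0. ] [-3.142 -0.     0.452] clock 3.85 F [ 0.3 -0.5  0.2] w 25.5
wide_disc 0.77 [322.   0. 450. 112.] circ 741.3 -269.0 r 28.4 mean [ 739.1 -269.5   12.1] tool off [102.   50.6 -12. ] col [251.  52.  42.]
wide_disc 0.59 [224. 203. 330. 301.] circ 626.3 -268.8 r 28.1 mean [ 630.  -267.2   12.2] tool off [ -1.4   0.3 -12. ] col [40. 40. 43.]
tcp [ 6.274e+02 -2.680e+02 -1.000e-01] [-3.142  0.     0.452] clock 3.95 F [-0.8 -0.2 -0. ] w 25.5
wide_disc 0.97 [227. 203. 326. 302.] circ 626.3 -268.7 r 28.2 mean [ 629.8 -267.5   12.2] tool off [ -1.4   0.2 -12.1] col [40. 41. 44.]
wide_disc 0.93 [323.   0. 453. 112.] circ 740.9 -269.1 r 28.2 mean [ 739.  -269.5   12.1] tool off [101.6  50.5 -12.1] col [251.  52.  42.]
wide_disc 0.73 [ 96.   0. 226. 103.] circ 702.0 -176.1 r 28.0 mean [ 698.  -178.6   12.1] tool off [107.2 -50.1 -12.1] col [  0. 246. 243.]
```

View pics/w2.png

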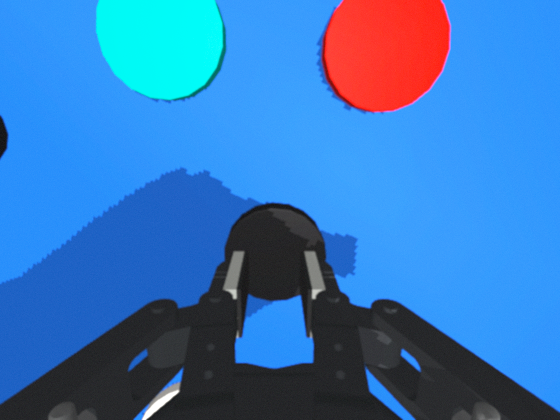

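```bash
python3 -c "
from h import *
s=robot.read_state(); ci=cam('wrist'); im,d=imaging.get_image('wrist')
print('tcp px',proj('wrist',s['tcp_pos'],ci),'grasp px',proj('wrist',s['tcp_pos']+[0,0,19],ci))
M=R.from_euler('xyz',s['ee_rot'])
for r,c in [(240,275),(255,236),(255,240),(270,236),(290,236),(255,312),(270,314),(290,312),(310,316),(330,240),(325,310),(285,220),(285,330)]:
    dd=d[r,c]; p=world('wrist',[r],[c],[dd],ci)[0]; print(r,c,im[r,c],p.round(1),M.inv().apply(p-s['tcp_pos']).round(1))
"
```

```text
tcp px (np.float64(245.2325923703557), np.float64(273.21837711382415)) grasp px (np.float64(260.38042393448353), np.float64(273.15862080863917))
240 275 [38 39 39] [ 635.4 -265.1   11.8] [  8.4   1.  -11.8]
255 236 [132 134 130] [ 628.4 -248.    32.1] [  9.5 -17.5 -32.2]
255 240 [132 135 130] [ 695.6 -235.2  167.5] [  75.7    0.3 -167.6]
270 236 [135 137 132] [ 629.3 -249.5   46.9] [  9.7 -15.8 -47. ]
290 236 [136 138 133] [ 630.7 -250.9   63.4] [ 10.4 -13.9 -63.5]
255 312 [136 138 134] [ 644.6 -279.8   33.6] [ 10.3  18.1 -33.7]
270 314 [132 134 130] [ 644.  -279.2   47.5] [ 10.   17.4 -47.6]
290 312 [157 159 155] [ 643.2 -276.6   63.5] [ 10.4  14.7 -63.6]
310 316 [38 37 42] [ 644.2 -275.7   77.6] [ 11.7  14.3 -77.7]
330 240 [51 48 48] [ 614.2 -259.8   62.5] [ -8.3 -13.1 -62.6]
325 310 [44 46 46] [ 628.7 -283.4   63. ] [ -5.6  14.5 -63.1]
285 220 [35 34 36] [ 624.  -245.5   54. ] [  6.8 -21.6 -54.1]
285 330 [38 36 39] [ 643.1 -286.4   52.8] [  6.   23.5 -52.9]
```

```bash
python3 -c "
from h import *
print(robot.tcp_to_grasp,[a for a in dir(robot) if a[0]!='_'])
ci=cam('wrist'); im,d=imaging.get_image('wrist'); s=robot.read_state(); M=R.from_euler('xyz',s['ee_rot'])
for c in (236,314):
  for r in range(244,262,2):
    for cc in (c-4,c,c+4): p=world('wrist',[r],[cc],[d[r,cc]],ci)[0]; print(r,cc,im[r,cc],M.inv().apply(p-s['tcp_pos']).round(1),end=' | ')
    print()
"
```

```text
18.700000000000003 ['MotionError', 'read_state', 'tcp_to_grasp']
244 232 [31 36 36] [  6.7 -21.9 -13.2] | 244 236 [37 38 38] [  6.2 -19.9 -12.2] | 244 240 [34 36 35] [  75.7    0.2 -167.6] | 
246 232 [38 38 40] [  5.3 -22.  -12.7] | 246 236 [38 38 40] [  4.9 -20.  -11.8] | 246 240 [35 37 35] [  5.4 -17.7 -12.8] | 
248 232 [32 32 35] [  4.2 -22.1 -12.8] | 248 236 [36 35 37] [  4.1 -20.  -12.5] | 248 240 [35 37 39] [  4.1 -17.8 -12.6] | 
250 232 [35 37 39] [  3.1 -22.1 -13. ] | 250 236 [58 57 58] [  3.  -20.  -12.8] | 250 240 [57 59 61] [  3.2 -17.8 -13.1] | 
252 232 [54 54 53] [  1.1 -22.4 -11.3] | 252 236 [127 128 126] [  9.9 -17.8 -29.6] | 252 240 [125 127 122] [  9.5 -16.  -28.9] | 
254 232 [69 70 67] [  0.5 -22.3 -12.5] | 254 236 [133 135 131] [ 10.  -17.5 -32. ] | 254 240 [133 136 132] [  9.6 -15.7 -31.2] | 
256 232 [ 97 100  97] [  9.9 -19.2 -34.1] | 256 236 [133 135 131] [  9.9 -17.3 -33.9] | 256 240 [134 136 130] [ 10.1 -15.4 -34.4] | 
258 232 [115 117 113] [  9.9 -18.9 -35.9] | 258 236 [134 135 131] [  9.5 -17.2 -35.3] | 258 240 [133 134 130] [  9.7 -15.3 -35.6] | 
260 232 [1
[... 567 characters left out ...]
 -11.9] | 250 318 [36 36 40] [  2.6  24.1 -11.8] | 
252 310 [128 129 126] [ 10.1  17.6 -30.1] | 252 314 [114 116 111] [ 10.1  19.5 -30.1] | 252 318 [37 36 35] [  1.5  24.1 -12.1] | 
254 310 [133 136 129] [  9.6  17.4 -31.4] | 254 314 [131 133 129] [ 10.   19.2 -32.1] | 254 318 [35 36 33] [  0.4  24.2 -12.3] | 
256 310 [136 136 133] [ 10.   17.1 -34.2] | 256 314 [135 137 133] [ 10.   19.  -34.2] | 256 318 [36 36 39] [ -0.7  24.2 -12.4] | 
258 310 [132 133 129] [  9.6  17.  -35.4] | 258 314 [135 137 132] [  9.7  18.8 -35.7] | 258 318 [40 40 39] [ -2.3  24.3 -11.7] | 
260 310 [134 138 132] [ 10.1  16.6 -38.5] | 260 314 [133 136 131] [  9.6  18.6 -37.4] | 260 318 [57 57 56] [ -3.4  24.4 -11.9] |
```

Request:
{"method": "carry_out", "body": {"plan": [-1.4,0,-5,0,0,0,0.78,-1.4,0,-5,0,0,0,0.78,-1.4,0,-5,0,0,0,0.78,-1.4,0,-5,0,0,0,0.78,-1.4,0,-5,0,0,0,0.78,-1.4,0,-5,0,0,0,0.78]}}

```text
clock: 4.75
tcp_pos: [626.1, -268.5, 4.9]
ee_rot: [-3.141, 0.0, 0.452]
ft_force: [1.4, -0.2, 0.2]
grip_width: 67.1
grasp_force: 0.0
```

```bash
cat >> h.py <<'E'
def tips():
    s=robot.read_state(); ci=cam('wrist'); im,d=imaging.get_image('wrist'); M=R.from_euler('xyz',s['ee_rot'])
    rr,cc=np.nonzero((d>0)&(d<400)); p=M.inv().apply(world('wrist',rr,cc,d[rr,cc],ci)-s['tcp_pos'])
    zb=s['tcp_pos'][2]+p[:,2]*-1
    for sg in (-1,1):
        m=(abs(p[:,0])<13)&(p[:,1]*sg>5)&(p[:,1]*sg<60)&(zb>17)&(-p[:,2]<75); q=p[m]
        print('side',sg,len(q),'tip tool z pct',np.percentile(q[:,2],[50,90,98,99.5]).round(1),'inner y near tip',np.percentile(abs(q[q[:,2]>np.percentile(q[:,2],90)][:,1]),[5,50]).round(1),'x',np.percentile(q[:,0],[5,95]).round(1))
    print(s['tcp_pos'].round(1),s['grip_width'],s['clock'])
E
python3 -c "
from h import *
tips(); look('wide_disc',12)"
```

```text
side -1 2554 tip tool z pct [-57.2 -39.9 -34.6 -32.7] inner y near tip [33.  33.2] x [-8.9 10.6]
side 1 2551 tip tool z pct [-57.1 -40.1 -34.5 -32.6] inner y near tip [33.3 33.6] x [-8.8 10.7]
[ 626.1 -268.5    4.9] 67.13993757124015 4.75
tcp [ 626.1 -268.5    4.9] [-3.141  0.     0.452] clock 4.8 F [-0.6 -0.3 -0.7] w 66.5
wide_disc 0.84 [322.   1. 446. 108.] circ 741.0 -269.0 r 28.2 mean [ 739.  -269.5   12.1] tool off [103.1  50.6  -7.1] col [251.  52.  42.]
wide_disc 0.76 [224. 198. 326. 293.] circ 626.2 -269.2 r 28.2 mean [ 627.8 -268.4   12.2] tool off [-0.2  0.6 -7.1] col [39. 40. 43.]
wide_disc 0.72 [104.   0. 228. 100.] circ 702.1 -176.1 r 28.0 mean [ 698.  -178.6   12.1] tool off [108.7 -50.   -7.1] col [  1. 246. 242.]
```

The fingertips sit about 32 mm behind the reported TCP, so the tool is effectively shorter than stated. The pads closed above the disc, which hasn't moved. I'll go lower in checked steps.

Request:
{"method": "carry_out", "body": {"plan": [-0.2,0.5,12,0,0,0,0.78,-0.2,0.5,20,0,0,0,0.78,-0.2,0.5,24,0,0,0,0.78,-0.2,0.5,26,0,0,0,0.78]}}

```text
clock: 5.3
tcp_pos: [625.8, -268.9, -22.1]
ee_rot: [-3.14, 0.001, 0.452]
ft_force: [0.4, -0.7, -0.1]
grip_width: 66.6
grasp_force: 0.0
```

```bash
python3 -c "
from h import *
s=robot.read_state(); ci=cam('wrist'); im,d=imaging.get_image('wrist'); M=R.from_euler('xyz',s['ee_rot'])
rr,cc=np.nonzero((d>0)&(d<400)); p=M.inv().apply(world('wrist',rr,cc,d[rr,cc],ci)-s['tcp_pos'])
for sg in(-1,1):
  m=(p[:,0]>6)&(p[:,0]<13)&(abs(p[:,1]*sg-34)<2.5)&(-p[:,2]<75)
  h=s['tcp_pos'][2]-p[m][:,2]; print(sg,np.histogram(h,np.arange(-2,40,3)))
print(s['tcp_pos'],s['ft_force'],s['grip_width']); save(im,'w3.png')"
```

```text
-1 (array([80, 50,  0,  0,  9, 28, 40, 40, 42, 48, 43, 56, 60]), array([-2,  1,  4,  7, 10, 13, 16, 19, 22, 25, 28, 31, 34, 37]))
1 (array([65, 60,  0,  2,  8, 28, 34, 34, 38, 44, 44, 54, 45]), array([-2,  1,  4,  7, 10, 13, 16, 19, 22, 25, 28, 31, 34, 37]))
[ 625.76010941 -268.85119673  -22.1392412 ] [ 0.3820394  -0.65617412 -0.13725985] 66.60570416575784
```

View pics/w3.png

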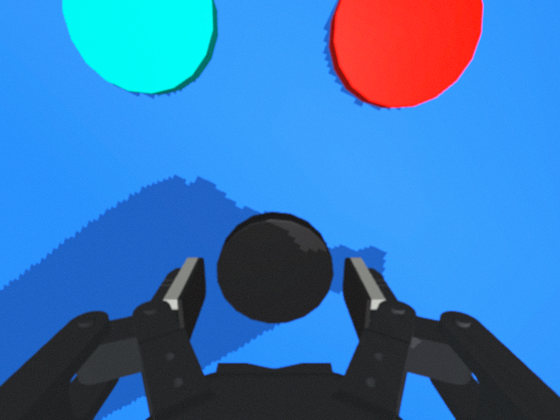

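The pads now straddle the disc (267,275), tips about 11 mm above the bench. I'll lower a bit more and close.

Request:
{"method": "carry_out", "body": {"plan": [0,0,3,0,0,0,0.78,0,0,6,0,0,0,0.78,0,0,6,0,0,0,0.7,0,0,6,0,0,0,0.65,0,0,6,0,0,0,0.6,0,0,6,0,0,0,0.5,0,0,6,0,0,0,0.4,0,0,6,0,0,0,0.4,0,0,6,0,0,0,0.4]}}

```text
clock: 6.25
tcp_pos: [626.4, -269.2, -26.5]
ee_rot: [3.141, -0.0, 0.452]
ft_force: [-1.7, 1.0, 6.1]
grip_width: 53.4
grasp_force: 63.4
```

Request:
{"method": "carry_out", "body": {"plan": [0,0,-3,0,0,0,0.4,0,0,-10,0,0,0,0.4,0,0,-30,0,0,0,0.4,0,0,-70,0,0,0,0.4,0,0,-100,0,0,0,0.4,0,0,-100,0,0,0,0.4]}}

```text
clock: 6.85
tcp_pos: [628.3, -270.3, 78.2]
ee_rot: [3.135, -0.004, 0.452]
ft_force: [1.1, -1.3, -0.9]
grip_width: 53.5
grasp_force: 63.5
```

```bash
cat >> h.py <<'E'
def held(zlo,zhi,rad):
    """dark disc held: top-face points in tool frame"""
    s=robot.read_state(); ci=cam('wrist'); im,d=imaging.get_image('wrist'); M=R.from_euler('xyz',s['ee_rot'])
    rr,cc=np.nonzero((d>0)&(d<400)); p=M.inv().apply(world('wrist',rr,cc,d[rr,cc],ci)-s['tcp_pos'])
    m=(np.hypot(p[:,0],p[:,1])<rad+8)&(-p[:,2]>zlo)&(-p[:,2]<zhi)&(im[rr,cc].max(1)<90); q=p[m]
    A=np.c_[q[:,:2],np.ones(len(q))]; c=np.linalg.lstsq(A,q[:,2],rcond=None)[0]; ok=abs(A@c-q[:,2])<2; q=q[ok]
    c=np.linalg.lstsq(A[ok],q[:,2],rcond=None)[0]
    print('held n',len(q),'circle',cv2.minEnclosingCircle(q[:,:2].astype(np.float32)),'plane',c.round(3),'range',q.min(0).round(1),q.max(0).round(1))
    print(s['tcp_pos'].round(1),s['ee_rot'].round(3),round(s['grip_width'],1),s['grasp_force'],s['ft_force'].round(1),s['clock']); return im
E
python3 -c "
from h import *
im=held(30,50,28); save(im,'w4.png')
look('plate',8); look('plate',8); print(goto([478.5,-292,75],0.452))"
```

```text
held n 10018 circle ((3.212301254272461, -3.014251232147217), 32.45296859741211) plane [ 3.0000e-03 -1.0000e-03 -3.8633e+01] range [-27.  -35.3 -41. ] [ 28.2  28.7 -36.1]
[ 628.3 -270.3   78.2] [ 3.135 -0.004  0.452] 53.5 63.47038507461548 [ 1.1 -1.3 -0.9] 6.85
tcp [ 627.3 -269.7   75.6] [ 3.138e+00 -2.000e-03  4.520e-01] clock 6.9 F [ 0.6  0.2 -1.5] w 53.2
plate 0.8 [205. 308. 281. 371.] circ 501.6 -300.1 r 40.2 mean [ 501.6 -297.5    8.5] tool off [-126.6  -27.8   67.1] col [243. 244. 240.]
tcp [ 625.8 -268.9   72.3] [-3.141  0.     0.452] clock 7.0 F [-0.3 -0.3 -1.8] w 53.3
plate 0.75 [206. 308. 282. 372.] circ 501.5 -300.0 r 40.3 mean [ 502.1 -296.6    8.5] tool off [-125.4  -26.2   64.4] col [244. 245. 241.]
(array([-142.4,  -43.2,   -3.3]), array([-0.002,  0.001, -0.   ]))
```

View pics/w4.png

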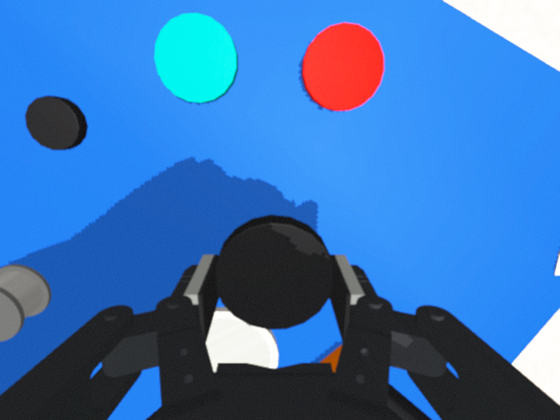

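The disc is held level and centred, with its underside 26.6 mm above the TCP. I'll carry it over the plate.

Request:
{"method": "carry_out", "body": {"plan": [-40,-12,0,0,0,0,0.4,-85,-26,0,0,0,0,0.4,-125,-38,0,0,0,0,0.4,-142.5,-43,10,0,0,0,0.4,-142.5,-43,20,0,0,0,0.4,-142.5,-43,20,0,0,0,0.4,-142.5,-43,20,0,0,0,0.4]}}

```text
clock: 7.8
tcp_pos: [479.9, -292.5, 52.4]
ee_rot: [-3.141, 0.0, 0.452]
ft_force: [-0.5, 0.1, -1.1]
grip_width: 53.7
grasp_force: 63.5
```

```bash
cat >> h.py <<'E'
def plate(show=None,zt=8):
    from scipy.optimize import least_squares
    s=robot.read_state(); ci=cam('wrist'); im,d=imaging.get_image('wrist'); M=R.from_euler('xyz',s['ee_rot'])
    if show: save(im,show)
    rr,cc=np.nonzero((d>0)&(d<500)); p=world('wrist',rr,cc,d[rr,cc],ci); c=im[rr,cc].astype(int)
    m=(abs(p[:,2]-zt)<3.5)&((c[:,2]-c[:,0])<60)&(np.hypot(p[:,0]-480,p[:,1]+290)<75)&(c.min(1)>90)
    # outer boundary: per-angle farthest point, robust circle of known radius
    q=p[m][:,:2]; c0=np.array([480,-290.]); a=np.arctan2(*(q-c0).T[::-1]); b=((a+np.pi)/(2*np.pi)*72).astype(int)
    e=np.array([q[b==k][np.argmax(np.hypot(*(q[b==k]-c0).T))] for k in range(72) if (b==k).sum()>3])
    e=e[np.hypot(*(e-c0).T)>38]
    f=least_squares(lambda v:np.hypot(*(e-v).T)-50,c0,loss='soft_l1')
    f3=least_squares(lambda v:np.hypot(*(e-v[:2]).T)-v[2],[*c0,50],loss='soft_l1')
    print('plate n',m.sum(),len(e),'centre',f.x.round(1),'rms',np.sqrt((f.fun**2).mean()).round(2),'free',f3.x.round(1),'zmed',np.median(p[m][:,2]).round(1))
    print('tool off',M.inv().apply(np.r_[f.x,zt]-s['tcp_pos']).round(1),'tcp',s['tcp_pos'].round(1),s['clock'])
E
python3 -c "
from h import *
plate(); held(30,50,28)"
```

```text
plate n 9046 51 centre [ 478.5 -292.3] rms 0.41 free [ 478.9 -292.    49.5] zmed 8.5
tool off [-1.1 -0.7 44.4] tcp [ 479.9 -292.5   52.4] 7.8
held n 10008 circle ((2.677731990814209, -3.149322032928467), 32.33709716796875) plane [ 3.0000e-03  0.0000e+00 -3.8676e+01] range [-26.6 -35.3 -40.9] [ 28.2  28.3 -36.1]
[ 480.2 -292.5   52.7] [-3.141 -0.     0.453] 53.2 63.538455963134766 [ 0.1  0.5 -1.4] 7.85
```

Request:
{"method": "carry_out", "body": {"plan": [-1.7,-0.6,35,0,0,0,0.4,-1.7,-0.6,58,0,0,0,0.4,-1.7,-0.6,65,0,0,0,0.4,-1.7,-0.6,68,0,0,0,0.4,-1.7,-0.6,69.5,0,0,0,0.4,-1.7,-0.6,70.5,0,0,0,0.4,-1.7,-0.6,70.5,0,0,0,0.4,-1.7,-0.6,70.5,0,0,0,0.4]}}

```text
clock: 8.7
tcp_pos: [477.7, -293.1, -16.9]
ee_rot: [3.141, -0.0, 0.452]
ft_force: [0.6, -0.2, -2.0]
grip_width: 53.0
grasp_force: 63.6
```

Request:
{"method": "carry_out", "body": {"plan": [0,0,0.5,0,0,0,0.4,0,0,1,0,0,0,0.4,0,0,1,0,0,0,0.4,0,0,1,0,0,0,0.4]}}

```text
clock: 9.1
tcp_pos: [477.5, -292.9, -18.5]
ee_rot: [3.141, -0.0, 0.452]
ft_force: [-1.2, -0.7, 0.6]
grip_width: 53.1
grasp_force: 63.7
```

```bash
python3 -c "
from h import *
plate(); held(30,50,28)"
```

```text
plate n 14434 63 centre [ 478.9 -292.1] rms 2.08 free [ 479.  -292.    49.6] zmed 8.4
tool off [  1.6  -0.1 -26.5] tcp [ 477.5 -292.9  -18.5] 9.1
held n 10072 circle ((2.7532739639282227, -3.0244760513305664), 32.51618194580078) plane [ 3.0000e-03 -0.0000e+00 -3.8691e+01] range [-27.1 -35.4 -41.1] [ 28.5  28.7 -36.2]
[ 477.4 -292.9  -18.5] [3.142 0.    0.452] 53.7 63.659588098526 [ 0.7 -0.5 -0.7] 9.15
```

Request:
{"method": "carry_out", "body": {"plan": [0,0,-1.5,0,0,0,0.4,0.8,0.3,-1.5,0,0,0,0.4,0.8,0.3,-0.5,0,0,0,0.4,0.8,0.3,0.4,0,0,0,0.4,0.8,0.3,0.4,0,0,0,0.4,0.8,0.3,0.4,0,0,0,0.4]}}

```text
clock: 9.8
tcp_pos: [478.4, -292.8, -18.5]
ee_rot: [3.141, -0.0, 0.452]
ft_force: [-1.2, 1.6, 6.0]
grip_width: 53.6
grasp_force: 64.3
```

Request:
{"method": "carry_out", "body": {"plan": [0,0,0,0,0,0,0.63,0,0,0,0,0,0,0.68,0,0,0,0,0,0,0.75,0,0,0,0,0,0,0.8,0,0,0,0,0,0,0.85,0,0,-20,0,0,0,0.9,0,0,-60,0,0,0,1,0,0,-100,0,0,0,1,0,0,-100,0,0,0,1,0,0,-100,0,0,0,1]}}

```text
clock: 10.8
tcp_pos: [478.7, -293.1, 81.8]
ee_rot: [3.14, -0.001, 0.452]
ft_force: [0.1, 0.3, 0.1]
grip_width: 85.6
grasp_force: 0.0
```

```bash
python3 -c "
from h import *
plate(); look('wide_disc',20);look('narrow_disc',12); print(goto([619,-100.5,80],0.452))"
```

```text
plate n 7548 72 centre [ 478.8 -292.2] rms 0.54 free [ 478.9 -292.2   49.5] zmed 8.5
tool off [ 0.5 -0.9 73.8] tcp [ 478.7 -293.1   81.8] 10.8
tcp [ 478.1 -292.6   80.7] [-3.141  0.     0.452] clock 10.85 F [-0.7 -0.2 -0.4] w 85.4
wide_disc 0.61 [238. 172. 311. 246.] circ 478.5 -292.9 r 28.0 mean [ 479.4 -292.4   20.3] tool off [ 0.2  0.4 60.7] col [46. 45. 46.]
tcp [ 477.7 -292.2   79.8] [-3.14e+00  1.00e-03  4.52e-01] clock 10.95 F [-0.4  0.6 -0. ] w 85.5
narrow_disc 0.41 [343. 191. 554. 342.] circ 502.7 -374.4 r 37.8 mean [ 503.3 -372.8   12.1] tool off [-13.3  85.   67.6] col [124. 108.  93.]
(array([ 2.108e+02, -1.109e+02, -1.000e-01]), array([-0.002,  0.001, -0.   ]))
```

The wide disc is centred to within 1 mm. Next is the narrow disc.

Request:
{"method": "carry_out", "body": {"plan": [44,-23,0,0,0,0,1,88,-46,0,0,0,0,1,132,-69,0,0,0,0,1,176,-92,0,0,0,0,1,205,-108,0,0,0,0,1,211,-111,20,0,0,0,0.7,211,-111,30,0,0,0,0.7,211,-111,30,0,0,0,0.7]}}

```text
clock: 11.85
tcp_pos: [618.1, -100.5, 48.7]
ee_rot: [-3.139, 0.003, 0.452]
ft_force: [-0.5, -0.2, 0.7]
grip_width: 59.7
grasp_force: 0.0
```

```bash
python3 -c "
from h import *
look('narrow_disc',12);look('narrow_disc',12)"
```

```text
tcp [ 618.1 -100.5   48.7] [-3.139e+00  3.000e-03  4.520e-01] clock 11.85 F [-0.5 -0.2  0.7] w 59.7
narrow_disc 0.6 [247. 190. 299. 250.] circ 618.1 -99.8 r 19.1 mean [618.7 -99.6  12.2] tool off [ 0.4 -0.5 36.7] col [35. 37. 43.]
tcp [ 619.1 -101.6   50.9] [-3.141e+00  1.000e-03  4.510e-01] clock 11.95 F [-0.5  0.4  0.1] w 59.8
narrow_disc 0.76 [242. 190. 298. 250.] circ 618.1 -99.6 r 18.9 mean [618.7 -99.5  12.2] tool off [ 0.  -2.1 38.9] col [35. 37. 43.]
```

Request:
{"method": "carry_out", "body": {"plan": [0,-2,40,0,0,0,0.7,0,-2,60,0,0,0,0.65,0,-2,69,0,0,0,0.6,0,-2,72.5,0,0,0,0.6,0,-2,73,0,0,0,0.5,0,-2,73,0,0,0,0.4,0,-2,73,0,0,0,0.3,0,-2,73,0,0,0,0.2,0,-2,73,0,0,0,0.2,0,-2,73,0,0,0,0.2]}}

```text
clock: 13.05
tcp_pos: [619.6, -99.4, -20.4]
ee_rot: [3.14, -0.002, 0.452]
ft_force: [-0.4, -0.8, 7.0]
grip_width: 34.9
grasp_force: 59.7
```

Request:
{"method": "carry_out", "body": {"plan": [0,0,0,0,0,0,0.2,0,0,-3,0,0,0,0.2,0,0,-12,0,0,0,0.2,0,0,-40,0,0,0,0.2,0,0,-90,0,0,0,0.2,0,0,-100,0,0,0,0.2,0,0,-100,0,0,0,0.2]}}

```text
clock: 13.75
tcp_pos: [620.1, -99.3, 81.0]
ee_rot: [3.138, -0.004, 0.452]
ft_force: [0.6, -1.1, -1.1]
grip_width: 35.0
grasp_force: 59.9
```

```bash
python3 -c "
from h import *
held(26,50,19); print(goto([478.7,-292.4,75],0.452))"
```

```text
held n 4046 circle ((5.896428108215332, -0.06305217742919922), 26.15106773376465) plane [ 3.0000e-03  3.0000e-03 -3.2636e+01] range [-19.2 -26.2 -35.5] [ 17.9  26.1 -31.2]
[620.1 -99.3  81. ] [ 3.138 -0.004  0.452] 35.0 59.93598461151123 [ 0.6 -1.1 -1.1] 13.75
(array([-210.8,  112.7,    3.7]), array([ 0.001, -0.001, -0.   ]))
```

Request:
{"method": "carry_out", "body": {"plan": [-44,23,0,0,0,0,0.2,-88,46,0,0,0,0,0.2,-132,70,0,0,0,0,0.2,-176,93,0,0,0,0,0.2,-205,109,0,0,0,0,0.2,-210,113,20,0,0,0,0.2,-210,113,40,0,0,0,0.2,-210,113,40,0,0,0,0.2,-210,113,40,0,0,0,0.2]}}

```text
clock: 14.7
tcp_pos: [478.6, -291.7, 37.1]
ee_rot: [-3.139, 0.001, 0.452]
ft_force: [-0.5, 0.7, -0.3]
grip_width: 34.9
grasp_force: 60.0
```

```bash
python3 -c "
from h import *
plate(); im=held(26,50,19); save(im,'w5.png')
look('wide_disc',20)"
```

```text
plate n 8171 51 centre [ 478.5 -292.3] rms 0.39 free [ 478.9 -292.    49.6] zmed 8.4
tool off [-0.3  0.6 29.1] tcp [ 478.6 -291.7   37.1] 14.7
held n 4035 circle ((5.891833305358887, -0.006913185119628906), 26.31617546081543) plane [ 3.000e-03  2.000e-03 -3.269e+01] range [-18.9 -26.3 -35.7] [ 17.7  26.3 -31.2]
[ 479.2 -292.    37.9] [-3.141  0.     0.452] 34.6 59.97710824012756 [ 0.9 -0.  -0.7] 14.75
tcp [ 479.5 -292.1   38.4] [ 3.141 -0.     0.452] clock 14.8 F [ 0.5  0.6 -0.9] w 34.4
wide_disc 0.73 [228. 191. 318. 252.] circ 479.2 -292.7 r 27.7 mean [ 487.9 -288.4   20.2] tool off [-0.6  0.4 18.4] col [46. 46. 47.]
```

View pics/w5.png

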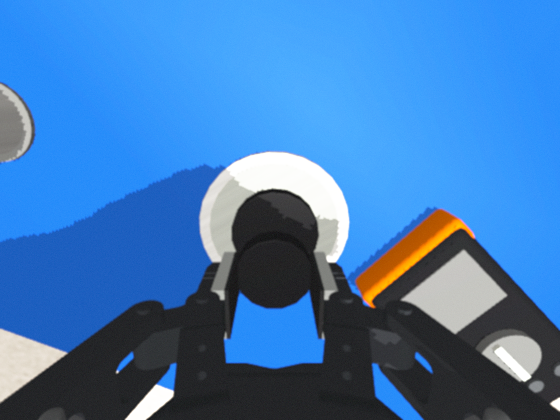

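The narrow disc (270,275) is held over the wide disc on the plate. Lowering it.

Request:
{"method": "carry_out", "body": {"plan": [0,0.4,20,0,0,0,0.2,0,0.4,31,0,0,0,0.2,0,0.4,35,0,0,0,0.2,0,0.4,37,0,0,0,0.2,0,0.4,38,0,0,0,0.2,0,0.4,38.4,0,0,0,0.2,0,0.4,38.4,0,0,0,0.2,0,0.4,38.4,0,0,0,0.2,0,0.4,38.4,0,0,0,0.2]}}

```text
clock: 15.8
tcp_pos: [479.4, -292.8, -0.1]
ee_rot: [3.141, -0.0, 0.452]
ft_force: [0.2, -0.8, -0.7]
grip_width: 34.4
grasp_force: 60.0
```

Request:
{"method": "carry_out", "body": {"plan": [-0.3,-0.3,0.4,0,0,0,0.2,-0.3,-0.3,0.8,0,0,0,0.2,-0.3,-0.3,0.8,0,0,0,0.2,-0.3,-0.3,0.8,0,0,0,0.2]}}

```text
clock: 16.2
tcp_pos: [479.2, -292.7, -0.5]
ee_rot: [3.141, -0.001, 0.452]
ft_force: [-1.5, 1.4, 6.0]
grip_width: 34.8
grasp_force: 60.6
```

Request:
{"method": "carry_out", "body": {"plan": [0,0,0,0,0,0,0.43,0,0,0,0,0,0,0.48,0,0,0,0,0,0,0.55,0,0,0,0,0,0,0.6,0,0,0,0,0,0,0.65,0,0,-20,0,0,0,0.7,0,0,-60,0,0,0,0.8,0,0,-100,0,0,0,1,0,0,-120,0,0,0,1,0,0,-120,0,0,0,1]}}

```text
clock: 17.2
tcp_pos: [480.2, -293.6, 122.1]
ee_rot: [3.137, -0.002, 0.452]
ft_force: [0.8, -0.0, -1.0]
grip_width: 85.3
grasp_force: 0.0
```

```bash
python3 -c "
from h import *
plate(); look('wide_disc',20);look('narrow_disc',32)
yaw=np.radians(28.4); c=np.array([589,214]); h=c+R.from_euler('z',yaw).as_matrix()[:2,:2]@[-110,0]; print('handle',h)
for y in (yaw-np.pi/2,yaw+np.pi/2): print(y,goto([h[0],h[1],200],y))
"
```

```text
plate n 5789 72 centre [ 478.7 -292.1] rms 0.52 free [ 478.8 -292.    49.5] zmed 8.5
tool off [ -1.   -2.6 114.1] tcp [ 480.2 -293.6  122.1] 17.2
tcp [ 479.5 -293.   120.1] [ 3.139e+00 -1.000e-03  4.520e-01] clock 17.25 F [ 0.8  0.1 -1.1] w 85.1
wide_disc 0.58 [244. 167. 305. 226.] circ 478.7 -292.8 r 27.8 mean [ 483.9 -289.7   20.2] tool off [ -0.8  -0.8 100.1] col [43. 43. 43.]
tcp [ 478.6 -292.2  118. ] [-3.14   0.     0.452] clock 17.35 F [-0.1 -0.7  0.1] w 85.4
narrow_disc 0.67 [253. 179. 295. 228.] circ 477.8 -293.4 r 18.8 mean [ 478.5 -293.3   32.2] tool off [-1.1  0.8 86. ] col [31. 31. 32.]
handle [492.23865698 161.681337  ]
-1.075122819228507 (array([ 210.5, -402.4,  -81.8]), array([-1.000e-03,  2.000e-03,  1.527e+00]))
2.066469834361286 (array([ 210.5, -402.4,  -81.8]), array([-2.000e-03, -1.000e-03, -1.615e+00]))
```

The stack is concentric within about 1 mm. Next is the lid: I'll rotate so the closing axis is along box x and hover above the handle.

Request:
{"method": "carry_out", "body": {"plan": [20,-38,-20,0,0,-0.14,1,40,-76,-50,0,0,-0.28,1,60,-115,-82,0,0,-0.42,1,81,-155,-82,0,0,-0.56,1,102,-195,-82,0,0,-0.7,1,123,-236,-82,0,0,-0.84,1,145,-277,-82,0,0,-0.98,1,167,-319,-82,0,0,-1.12,1,189,-361,-82,0,0,-1.26,1,210,-402,-82,0,0,-1.4,1]}}

```text
clock: 18.45
tcp_pos: [491.8, 162.8, 199.9]
ee_rot: [-3.14, -0.0, 1.858]
ft_force: [0.2, -0.4, 0.2]
grip_width: 85.3
grasp_force: 0.0
```

Request:
{"method": "carry_out", "body": {"plan": [0,0,0,0,0,-0.14,1,0,0,0,0,0,-0.215,1,0,0,0,0,0,-0.215,1,0,0,0,0,0,-0.215,1]}}

```text
clock: 18.85
tcp_pos: [492.2, 160.7, 200.2]
ee_rot: [-3.14, -0.0, 2.064]
ft_force: [-0.3, 0.4, 0.9]
grip_width: 85.3
grasp_force: 0.0
```

```bash
cat >> h.py <<'E'
def lid(show=None,a=0.):
    s=robot.read_state(); ci=cam('wrist'); im,d=imaging.get_image('wrist'); M=R.from_euler('xyz',s['ee_rot'])
    if show: save(im,show)
    rr,cc=np.nonzero((d>150)); p=world('wrist',rr,cc,d[rr,cc],ci)
    top=p[(abs(p[:,2]-84.5)<3)]; r=cv2.minAreaRect(top[:,:2].astype(np.float32)); print('top',len(top),r,cv2.boxPoints(r).round(1).tolist())
    m=(p[:,2]>108)&(p[:,2]<125)&(np.hypot(p[:,0]-490,p[:,1]-163)<75); b=p[m]
    vx,vy,x0,y0=cv2.fitLine(b[:,:2].astype(np.float32),cv2.DIST_HUBER,0,.01,.01).ravel()
    t=(b[:,:2]-[x0,y0])@[vx,vy]; t0=(t.min()+t.max())/2
    c=np.array([x0+vx*t0,y0+vy*t0]); print('bar n',len(b),'centre',c.round(1),'len',np.ptp(t).round(1),'dir deg',np.degrees(np.arctan2(vy,vx)).round(2),'z top',np.percentile(b[:,2],[50,95]).round(1))
    print('tool off',M.inv().apply(np.r_[c,114.5]-s['tcp_pos']).round(1),s['tcp_pos'].round(1),s['ee_rot'].round(3),s['joint_pos'].round(2),s['clock'])
E
python3 -c "
from h import *
lid('w6.png')"
```

```text
top 38418 ((587.1083374023438, 216.39389038085938), (190.4548797607422, 201.2936553955078), 28.43173599243164) [[455.3999938964844, 259.6000061035156], [551.2999877929688, 82.5], [718.7999877929688, 173.1999969482422], [622.9000244140625, 350.20001220703125]]
bar n 1734 centre [485.8 162.2] len 118.6 dir deg -61.87 z top [118.9 120.5]
tool off [ 4.3 -4.8 85.7] [492.2 160.7 200.2] [-3.14  -0.     2.064] [ 0.15  0.21 -0.06  1.3   0.    1.23] 18.85
```

View pics/w6.png

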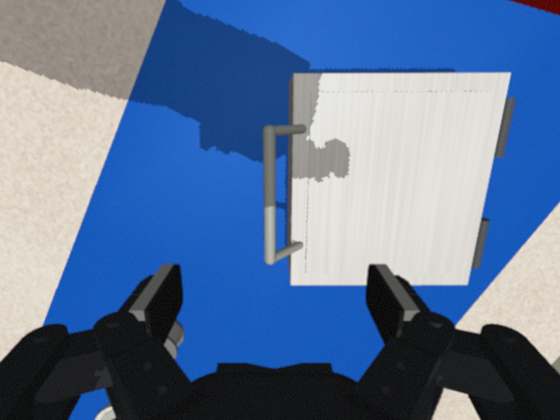

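The handle bar is at (195,268), with the lid edge and the depth reading agreeing on a bar centre of (485.8,162). Descending.

Request:
{"method": "carry_out", "body": {"plan": [4,-4.8,35,0,0,0,1,4,-4.8,70,0,0,0,1,4,-4.8,100,0,0,0,0.8,4,-4.8,115,0,0,0,0.6,4,-4.8,120,0,0,0,0.5,4,-4.8,120,0,0,0,0.4,4,-4.8,120,0,0,0,0.3]}}

```text
clock: 19.6
tcp_pos: [486.9, 161.9, 81.7]
ee_rot: [3.14, 0.0, 2.066]
ft_force: [-0.5, 0.4, -0.4]
grip_width: 25.6
grasp_force: 0.0
```

```bash
python3 -c "
from h import *
lid('w7.png')
s=robot.read_state();print(s['ft_force'],s['grip_width'])"
```

```text
top 63195 ((577.500732421875, 211.64639282226562), (168.89984130859375, 200.7268829345703), 28.544179916381836) [[455.3999938964844, 259.5], [551.2999877929688, 83.0999984741211], [699.5999755859375, 163.8000030517578], [603.7000122070312, 340.20001220703125]]
bar n 1709 centre [496.3 141.7] len 69.4 dir deg -55.01 z top [118.5 120.1]
tool off [-22.2  -1.3 -32.7] [486.9 161.9  81.7] [3.14  0.    2.066] [ 0.16  0.27 -0.3   1.    0.    1.23] 19.6
[-0.14533364  0.33176756  1.1659747 ] 25.72191617090021
```

View pics/w7.png

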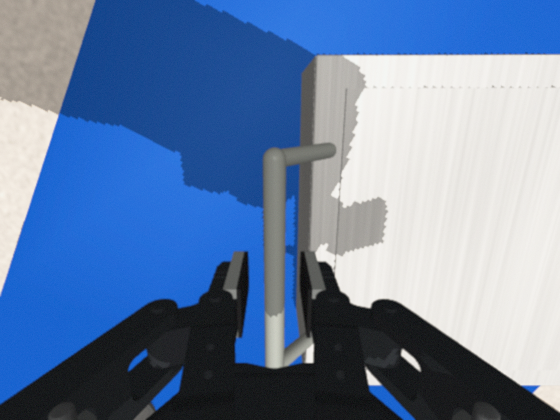

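Request:
{"method": "carry_out", "body": {"plan": [0,0,4,0,0,0,0.3,0,0,8,0,0,0,0.3,0,0,8,0,0,0,0.2,0,0,8,0,0,0,0.1,0,0,8,0,0,0,0.03,0,0,8,0,0,0,0.03,0,0,8,0,0,0,0.03]}}

```text
clock: 20.35
tcp_pos: [486.7, 162.3, 72.9]
ee_rot: [3.141, -0.0, 2.067]
ft_force: [4.8, 4.1, -3.6]
grip_width: 7.7
grasp_force: 58.4
```

```bash
python3 -c "
from h import *
s=robot.read_state(); ci=cam('wrist'); im,d=imaging.get_image('wrist'); M=R.from_euler('xyz',s['ee_rot'])
rr,cc=np.nonzero((d>0)&(d<400)); p=M.inv().apply(world('wrist',rr,cc,d[rr,cc],ci)-s['tcp_pos'])
for sg in(-1,1):
  m=(p[:,0]>4)&(p[:,0]<13)&(p[:,1]*sg>6.5)&(p[:,1]*sg<14); print(np.histogram(s['tcp_pos'][2]-p[m][:,2],np.arange(80,140,4)))
m=(p[:,0]>12)&(p[:,0]<30)&(abs(p[:,1])<8); print('bar z',np.histogram(s['tcp_pos'][2]-p[m][:,2],np.arange(100,130,2)))
print(s['tcp_pos'],s['ft_force'],s['grip_width'],s['grasp_force'])
# lift path: hinge from bar
yaw=np.radians(28.43); bx=np.array([np.cos(yaw),np.sin(yaw)])
for a in np.radians([0,10,20,30,40,50,60,61]):
  x=-.2*np.cos(a)+.034*np.sin(a); z=.2*np.sin(a)+.034*np.cos(a); print(np.degrees(a).round(),'tool y',round(-(x+.2)*-1000*-1,1),'tool z',round(-(z-.034)*1000,1), 'world dx',((x+.2)*1000*bx).round(1))
"
```

```text
(array([ 0,  0,  0,  0,  0, 28, 55, 58, 67, 66, 80, 84, 69, 87]), array([ 80,  84,  88,  92,  96, 100, 104, 108, 112, 116, 120, 124, 128,
       132, 136]))
(array([ 0,  0,  0,  0,  0, 18, 55, 68, 58, 76, 70, 91, 45, 40]), array([ 80,  84,  88,  92,  96, 100, 104, 108, 112, 116, 120, 124, 128,
       132, 136]))
bar z (array([  0,   0,   0,   0,   0,   0,   1,  37, 190, 576, 110,   0,   0,
         0]), array([100, 102, 104, 106, 108, 110, 112, 114, 116, 118, 120, 122, 124,
       126, 128]))
[486.71007097 162.34282738  72.93744227] [ 4.82836167  4.14772263 -3.61175115] 7.703610618765094 58.3908748626709
0.0 tool y -0.0 tool z -0.0 world dx [0. 0.]
10.0 tool y -8.9 tool z -34.2 world dx [7.9 4.3]
20.0 tool y -23.7 tool z -66.4 world dx [20.8 11.3]
30.0 tool y -43.8 tool z -95.4 world dx [38.5 20.9]
40.0 tool y -68.6 tool z -120.6 world dx [60.4 32.7]
50.0 tool y -97.5 tool z -141.1 world dx [85.7 46.4]
60.0 tool y -129.4 tool z -156.2 world dx [113.8  61.6]
61.0 tool y -132.8 tool z -157.4 world dx [116.8  63.2]
```

The bar is gripped about 14 mm in from the tips. I'll follow the arc in 5° rows.

Request:
{"method": "carry_out", "body": {"plan": [0,1,8,0,0,0,0.03,0,0,-8.7,0,0,0,0.03,0,3.7,-17.3,0,0,0,0.03,0,8.9,-34.2,0,0,0,0.03,0,15.6,-50.6,0,0,0,0.03,0,15.6,-50.6,0,0,0,0.03]}}

```text
clock: 21.0
tcp_pos: [502.7, 170.4, 125.3]
ee_rot: [3.136, 0.001, 2.067]
ft_force: [9.2, 4.5, -7.4]
grip_width: 7.6
grasp_force: 62.1
```

I sent a wrong first row there: it pressed 8 mm down before lifting. The forces read normal afterwards. I'll continue the arc to 55°, then measure the actual angle.

Request:
{"method": "carry_out", "body": {"plan": [0,8.1,-15.8,0,0,0,0.03,0,17.5,-30.7,0,0,0,0.03,0,28.2,-44.8,0,0,0,0.03,0,40.1,-58,0,0,0,0.03,0,53,-70,0,0,0,0.03,0,67,-80.9,0,0,0,0.03,0,81.9,-90.5,0,0,0,0.03,0,97.5,-98.7,0,0,0,0.03,0,97.5,-98.7,0,0,0,0.03,0,97.5,-98.7,0,0,0,0.03]}}

```text
clock: 22.0
tcp_pos: [585.8, 215.4, 221.5]
ee_rot: [-3.14, 0.001, 2.067]
ft_force: [3.1, -2.2, -5.7]
grip_width: 8.1
grasp_force: 60.8
```

```bash
cat >> h.py <<'E'
def angle():
    s=robot.read_state(); print(s['tcp_pos'].round(1),s['ee_rot'].round(3),s['ft_force'].round(1),round(s['grip_width'],1),round(s['grasp_force'],1),s['clock'])
    yaw=np.radians(28.43); b=np.array([np.cos(yaw),np.sin(yaw)]); lt=np.array([-b[1],b[0]])
    hinge=np.array([485.8,161.9])+200*b
    v=(s['tcp_pos'][:2]-hinge)@b; print('tcp from hinge: x',v.round(1),'z',(s['tcp_pos'][2]-80.5).round(1))
    for n in ['scene','side','wrist']:
        ci=cam(n); im,d=imaging.get_image(n)
        rr,cc=np.nonzero(d>0); p=world(n,rr,cc,d[rr,cc],ci); c=im[rr,cc].astype(int)
        X=(p[:,:2]-hinge)@b; Y=(p[:,:2]-hinge)@lt; Z=p[:,2]-80.5
        g=(np.hypot(X,Z)<185)&(np.hypot(X,Z)>30)&(abs(Y)<95)&(Z>20)&(c.max(1)-c.min(1)<50)
        best=None
        x,z=X[g],Z[g]
        if len(x)<100: print(n,'few',len(x)); continue
        rng=np.random.default_rng(0)
        for _ in range(400):
            i,j=rng.integers(len(x),size=2); n2=np.array([z[j]-z[i],x[i]-x[j]]); L=np.hypot(*n2)
            if L<40: continue
            e=abs((x-x[i])*n2[0]+(z-z[i])*n2[1])/L<2.5
            if best is None or e.sum()>best.sum(): best=e
        q=np.c_[x[best],z[best]]; vx,vz,x0,z0=cv2.fitLine(q.astype(np.float32),cv2.DIST_HUBER,0,.01,.01).ravel()
        print(n,'lid inliers',best.sum(),'of',len(x),'angle',(np.degrees(np.arctan2(vz,-vx))%180).round(2),'offset from hinge',(x0*vz-z0*vx).round(1))
E
python3 -c "
from h import *
angle()"
```

```text
[585.8 215.4 221.5] [-3.140e+00  1.000e-03  2.067e+00] [ 3.1 -2.2 -5.7] 8.1 60.8 22.0
tcp from hinge: x -86.6 z 141.0
scene lid inliers 2250 of 2865 angle 54.34 offset from hinge -5.9
side lid inliers 1652 of 1739 angle 54.57 offset from hinge -5.8
wrist lid inliers 19481 of 19871 angle 54.36 offset from hinge -6.5
```

Request:
{"method": "carry_out", "body": {"plan": [0,6,-3,0,0,0,0.03,0,12,-5.3,0,0,0,0.03,0,18,-7.5,0,0,0,0.03,0,18,-7.5,0,0,0,0.03,0,18,-7.5,0,0,0,0.03,0,18,-7.5,0,0,0,0.03]}}

```text
clock: 22.75
tcp_pos: [601.4, 223.9, 229.1]
ee_rot: [-3.14, 0.0, 2.066]
ft_force: [4.3, -4.5, -10.2]
grip_width: 8.1
grasp_force: 60.3
```

```bash
python3 -c "
from h import *
angle()"
```

```text
[601.4 223.9 229.1] [-3.14   0.     2.066] [  4.3  -4.5 -10.2] 8.1 60.3 22.75
tcp from hinge: x -68.8 z 148.6
scene lid inliers 2122 of 2624 angle 60.11 offset from hinge -5.7
side lid inliers 1428 of 1484 angle 59.87 offset from hinge -6.4
wrist lid inliers 16406 of 16814 angle 59.43 offset from hinge -7.1
```

The lid is at 60° within measurement error. I'll do a last numeric check of the stack, then hand in.

```bash
python3 -c "
from h import *
ci=cam('scene'); im,d=imaging.get_image('scene'); rr,cc=np.nonzero(d>0); p=world('scene',rr,cc,d[rr,cc],ci)
m=np.hypot(p[:,0]-484,p[:,1]+292)<65
for lo,hi in((5,12),(17,23),(29,35)):
  q=p[m&(p[:,2]>lo)&(p[:,2]<hi)]; print(lo,len(q),cv2.minEnclosingCircle(q[:,:2].astype(np.float32)))
s=robot.read_state(); print(s['tcp_pos'],s['grasp_force'],s['clock'])
print(order.sign_off())"
```

```text
5 316 ((481.39801025390625, -288.6095275878906), 55.43212127685547)
17 71 ((486.13995361328125, -292.6483459472656), 27.84550666809082)
29 65 ((483.2688903808594, -293.78338623046875), 17.93189239501953)
[601.38064473 223.89939136 229.0411227 ] 60.312965512275696 22.95
the job is handed in; nothing more can be done
None
```

The discs are stacked on the plate, wide then narrow and centred to about 1 mm, and the lid is held open at about 60° (cameras read 59.4–60.1°). I handed the job in at about 23 s; my one slip was a wrong row that commanded 8 mm downward on the gripped handle just before the lift, with normal forces afterwards but the force in that instant not seen.

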